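# Count three cap screws into the covered trough

## Robot

A 6-joint arm with a two-finger parallel gripper is mounted at the origin on a cart in front of the work surface, level with it; the furniture and walls round the work are solid. World frame = base frame: x ahead of the robot, y to its left, z up, the work surface at z = 0. Lengths are in m, angles in rad, forces in N, time in s.
With the tool pointing down it reaches from about 0.325 to 0.85 m from the base axis. Payload 4.4 kg.
Tool frame: the origin (TCP) lies between the finger pads; the fingertips stand arm.tip_extent ahead of it and the grasp point (between the pads) lies 3 mm ahead of it (arm.tip_extent is the distance from the TCP to the fingertips, in m); z points along the fingers, y is the line along which they close (so a half turn about z gives the same grasp; the last joint's range is limited). The gripper opens to 94 mm and grips with 3 to 60 N. Pads are 16 mm wide; open, the fingers measure 119 mm over their backs; the gripper's body (75 mm by 177 mm) begins 78 mm behind the grasp point.
Start: joints at [-0.15, 0.207, 1.542, -0, 1.393, -0.15], TCP at [0.575, -0, 0.227] pointing down, gripper open.
Joint ranges: [-2.73, 2.73], [-0.86, 2.22], [0.23, 2.46], [-1.11, 4.25], [0.08, 2.63], [-2.82, 2.82]. Speed limits (rad/s): [2.79, 2.79, 3.14, 3.14, 3.14, 3.14].

## Interface

Orientations are given as [roll, pitch, yaw] about the fixed x, y, z axes, in that order (R = Rz(yaw) Ry(pitch) Rx(roll)).
In Python, from rig import arm gives the robot as it stands. The module is installed in compiled form; this text tells all that it offers.
- The arm moves only by the tool drive_tool, never from a script. Its argument "steps" is a list of rows, each a list of 7 numbers: the shift along the tool's x, y, z each as a share of 0.02 m, from -1 to 1, then the turn, a rotation vector about the tool's x, y, z each as a share of 0.12 rad, from -1 to 1, then the opening, from 0 (shut) to 1 (fully open). In form: [[tx, ty, tz, wx, wy, wz, claw], ...]. A call has 1 to 10 rows; each row shifts and turns the commanded pose from where the row before left it, along the tool's axes as they then stand; what a row does not reach is not made up. A row lasts 1/12 s, in which the tool goes at most 41.7 mm and 7.16 degrees, less where a joint would pass 70% of its speed; a pose out of reach is approached as far as the arm can. A call with a number of a shift or a turn outside -1 to 1 is refused whole. A call with a gripper value outside its range is refused whole. The fingers move at their own pace and stop on an object; "grip_force" is the grip in N (left out, the last holds). Time passes only in rows, so rows that do not move let the fingers close. It gives the time, the measured TCP pose, the force, the opening and the grip force at its end, in the units of the state.
- arm.get_obs(): the state, without advancing time (a new reading comes with each control period).
- arm.read_camera(name): name is "scene" or "side" or "wrist"; returns the picture (400x640x3 uint8, red, green, blue); there is no depth.
- arm.get_calibration(name): a dict with "fx", "fy", "cx", "cy" (pixels), "world_from_camera" (4x4, takes a point from camera to world coordinates). Camera axes: x right, y down, z forward; pixel columns grow to the right and rows downward; lengths in m; the calibration is good to about 2 mm. A picture is of the moment at which its call begins: read the wrist's pose just before it. get_calibration takes no time and is no camera call; for the wrist camera it gives the pose at the moment of the call.
- arm.close_job(): hands the job in; it is judged then, once.
The state is a dict: "time_s": time; "joints": joint angles; "joint_vel": joint speeds; "joint_efforts": joint torques, N m; "tcp_pos": TCP position; "ee_rot": TCP orientation; "wrist_force": force on the tool from outside, world axes, zero at the start; "moment": the same for the moment, N m; "grip_width": finger opening in m; "grasp_force": force on a finger pad.
Only numpy, scipy, OpenCV 4.12 (cv2) and the standard library are available. Lean on these libraries where they do the work, as an engineer would, in place of code of your own. Each camera call takes 0.05 s, during which the arm holds its last target. There are 200 camera calls.

## Task

Count off exactly three of the four cap screws on the counting tray: sweep them across the plate with the fingertips so that they drop into the trough, and leave the fourth on the plate. Then push the trough's cover over and fully shut, so that the surplus screw can later be poured back out of the spout. Pick nothing up, and do not disturb the tin, tools and other things round the tray.

Things in the scene. Friction and masses are not known exactly. Their poses are not given: they have to be found in the camera images.
- tray: parts-counting tray of grey plastic, 250 (its x) x 230 (its y) x 60 mm high; it stands firmly and does not shift. Origin: centre of its underside, at table height; z up, +y towards the trough along its left side, +x to its far side. Its right part is the flat counting plate, its left part the sunk trough
- plate (a point): centre of the counting plate's surface, 50 mm above the table, axes as the tray's, at tray y -31.5. The plate spans x +-121, y -79.5..+79.5 mm from here. Near, far and right: rim 10 mm high, 4 mm thick (right rim open at x -119..-75 for a spout). No rim towards the trough: at y +79.5 it drops straight in. The screws' middles start in x +-89, y -18.5..+46.5 mm, one to each quarter of x
- trough (a point): centre of the trough's floor, 7 mm above the table (43 mm below the plate), axes as the tray's, at tray y +79 mm. The trough is open above while the cover is open; inside it spans x +-121, y -31 (the plate's edge)..+31 mm; its outer wall is 5 mm thick and as high as the plate. A screw left standing up on another one may hold the cover open until it is knocked flat
- hinge_pin (a point): middle of the cover's hinge pin on the trough's outer wall, at tray y +114.5 mm, 53.5 mm above the table; the pin runs along the tray's x, 66.5 mm from the plate's edge
- cover (a joint): angle of the trough's cover, rad: 0 = shut flat over the trough, grows as it opens; 1.57 stands upright, 2.1 is its stop, leaning outward away from the plate. Starts at 1.65 to 2.05. Aluminium sheet 236 mm long (tray x), 2.5 mm thick, 60 g. A stiff hinge holds it at any angle (about 0.6 N at its edge moves it), so it has to be pushed all the way down
- cover_edge (a point): middle of the cover's free edge, 70 mm from the hinge pin: its top while open; when shut it lies over the plate's edge, 56 mm above the table. A black finger tab 50 mm wide extends it another 12 mm; a stiffening lip stands 6 mm up on the face that is uppermost when shut (the outer face while open)
- screw_1: one of four identical black M10 socket-head cap screws, 40 mm long, 35 g, lying on the plate at any yaw; it slides, it does not roll. Head 16 mm diameter, 10 mm long, at its +y end; thread 10 mm diameter. Origin: midway along its length, on its underside (8 mm below its axis), so level with the plate while it lies there; its y axis runs along the screw
- screw_2: another of the four cap screws, the same as screw_1
- screw_3: another of the four cap screws, the same as screw_1
- screw_4: another of the four cap screws, the same as screw_1
- screw_tin: open round stock tin of screws, 68 mm diameter, 23 mm high, on the table to the right of the tray, before its spout; origin at the centre of its underside; stays where it is
- hex_key: black L-shaped hex key lying flat, 39 x 108 x 8 mm, on the table to the right of the tray; origin at the middle of its underside; stays where it is
- fixture_block: milled aluminium clamp body, 80 x 150 x 48 mm, farther right; origin at the centre of its underside; stays where it is
- v_block: V-block with stirrup clamp, 46 x 51 x 69 mm, to the right; origin at the centre of its underside; stays where it is
- oil_bottle: oil bottle with a long spout, 43 mm diameter, 142 mm high, to the left; origin at the centre of its underside; stays where it is
- micrometer: micrometer lying flat, 56 x 116 x 15 mm, to the left; origin at the centre of its underside; stays where it is

How it is judged:
On the way:
1. exactly three screws lie in the trough and the fourth on the plate, while the cover still stands open (over 1 rad) (((y of screw_1 in the frame of tray between -0.118 and 0.048 m and z of screw_1 in the frame of tray between 0.048 and 0.08 m and x of screw_1 in the frame of tray between -0.128 and 0.128 m and y of screw_2 in the frame of tray between 0.04 and 0.115 m and z of screw_2 in the frame of tray between 0 and 0.048 m and x of screw_2 in the frame of tray between -0.13 and 0.13 m and y of screw_3 in the frame of tray between 0.04 and 0.115 m and z of screw_3 in the frame of tray between 0 and 0.048 m and x of screw_3 in the frame of tray between -0.13 and 0.13 m and y of screw_4 in the frame of tray between 0.04 and 0.115 m and z of screw_4 in the frame of tray between 0 and 0.048 m and x of screw_4 in the frame of tray between -0.13 and 0.13 m) or (y of screw_1 in the frame of tray between 0.04 and 0.115 m and z of screw_1 in the frame of tray between 0 and 0.048 m and x of screw_1 in the frame of tray between -0.13 and 0.13 m and y of screw_2 in the frame of tray between -0.118 and 0.048 m and z of screw_2 in the frame of tray between 0.048 and 0.08 m and x of screw_2 in the frame of tray between -0.128 and 0.128 m and y of screw_3 in the frame of tray between 0.04 and 0.115 m and z of screw_3 in the frame of tray between 0 and 0.048 m and x of screw_3 in the frame of tray between -0.13 and 0.13 m and y of screw_4 in the frame of tray between 0.04 and 0.115 m and z of screw_4 in the frame of tray between 0 and 0.048 m and x of screw_4 in the frame of tray between -0.13 and 0.13 m) or (y of screw_1 in the frame of tray between 0.04 and 0.115 m and z of screw_1 in the frame of tray between 0 and 0.048 m and x of screw_1 in the frame of tray between -0.13 and 0.13 m and y of screw_2 in the frame of tray between 0.04 and 0.115 m and z of screw_2 in the frame of tray between 0 and 0.048 m and x of screw_2 in the frame of tray between -0.13 and 0.13 m and y of screw_3 in the frame of tray between -0.118 and 0.048 m and z of screw_3 in the frame of tray between 0.048 and 0.08 m and x of screw_3 in the frame of tray between -0.128 and 0.128 m and y of screw_4 in the frame of tray between 0.04 and 0.115 m and z of screw_4 in the frame of tray between 0 and 0.048 m and x of screw_4 in the frame of tray between -0.13 and 0.13 m) or (y of screw_1 in the frame of tray between 0.04 and 0.115 m and z of screw_1 in the frame of tray between 0 and 0.048 m and x of screw_1 in the frame of tray between -0.13 and 0.13 m and y of screw_2 in the frame of tray between 0.04 and 0.115 m and z of screw_2 in the frame of tray between 0 and 0.048 m and x of screw_2 in the frame of tray between -0.13 and 0.13 m and y of screw_3 in the frame of tray between 0.04 and 0.115 m and z of screw_3 in the frame of tray between 0 and 0.048 m and x of screw_3 in the frame of tray between -0.13 and 0.13 m and y of screw_4 in the frame of tray between -0.118 and 0.048 m and z of screw_4 in the frame of tray between 0.048 and 0.08 m and x of screw_4 in the frame of tray between -0.128 and 0.128 m)) and value of joint cover above 1 rad), for 0.2 s.
At the end, for the whole second after the job is handed in: three of the screws lie in the trough (below the plate's surface), the fourth on the plate inside the rims, all at rest, and the cover is shut to within 0.08 rad (about 5 mm at its edge) (((y of screw_1 in the frame of tray between -0.118 and 0.048 m and z of screw_1 in the frame of tray between 0.048 and 0.08 m and x of screw_1 in the frame of tray between -0.128 and 0.128 m and y of screw_2 in the frame of tray between 0.04 and 0.115 m and z of screw_2 in the frame of tray between 0 and 0.048 m and x of screw_2 in the frame of tray between -0.13 and 0.13 m and y of screw_3 in the frame of tray between 0.04 and 0.115 m and z of screw_3 in the frame of tray between 0 and 0.048 m and x of screw_3 in the frame of tray between -0.13 and 0.13 m and y of screw_4 in the frame of tray between 0.04 and 0.115 m and z of screw_4 in the frame of tray between 0 and 0.048 m and x of screw_4 in the frame of tray between -0.13 and 0.13 m) or (y of screw_1 in the frame of tray between 0.04 and 0.115 m and z of screw_1 in the frame of tray between 0 and 0.048 m and x of screw_1 in the frame of tray between -0.13 and 0.13 m and y of screw_2 in the frame of tray between -0.118 and 0.048 m and z of screw_2 in the frame of tray between 0.048 and 0.08 m and x of screw_2 in the frame of tray between -0.128 and 0.128 m and y of screw_3 in the frame of tray between 0.04 and 0.115 m and z of screw_3 in the frame of tray between 0 and 0.048 m and x of screw_3 in the frame of tray between -0.13 and 0.13 m and y of screw_4 in the frame of tray between 0.04 and 0.115 m and z of screw_4 in the frame of tray between 0 and 0.048 m and x of screw_4 in the frame of tray between -0.13 and 0.13 m) or (y of screw_1 in the frame of tray between 0.04 and 0.115 m and z of screw_1 in the frame of tray between 0 and 0.048 m and x of screw_1 in the frame of tray between -0.13 and 0.13 m and y of screw_2 in the frame of tray between 0.04 and 0.115 m and z of screw_2 in the frame of tray between 0 and 0.048 m and x of screw_2 in the frame of tray between -0.13 and 0.13 m and y of screw_3 in the frame of tray between -0.118 and 0.048 m and z of screw_3 in the frame of tray between 0.048 and 0.08 m and x of screw_3 in the frame of tray between -0.128 and 0.128 m and y of screw_4 in the frame of tray between 0.04 and 0.115 m and z of screw_4 in the frame of tray between 0 and 0.048 m and x of screw_4 in the frame of tray between -0.13 and 0.13 m) or (y of screw_1 in the frame of tray between 0.04 and 0.115 m and z of screw_1 in the frame of tray between 0 and 0.048 m and x of screw_1 in the frame of tray between -0.13 and 0.13 m and y of screw_2 in the frame of tray between 0.04 and 0.115 m and z of screw_2 in the frame of tray between 0 and 0.048 m and x of screw_2 in the frame of tray between -0.13 and 0.13 m and y of screw_3 in the frame of tray between 0.04 and 0.115 m and z of screw_3 in the frame of tray between 0 and 0.048 m and x of screw_3 in the frame of tray between -0.13 and 0.13 m and y of screw_4 in the frame of tray between -0.118 and 0.048 m and z of screw_4 in the frame of tray between 0.048 and 0.08 m and x of screw_4 in the frame of tray between -0.128 and 0.128 m)) and value of joint cover below 0.08 rad and linear speed of each of screw_1, screw_2, screw_3, screw_4 below 0.02 m/s); the robot touches nothing.
It fails at once if a screw is lifted: its origin more than 20 mm above the plate's surface, or held by the fingers more than 8 mm above it clear of the tray (height (world z) of any of screw_1, screw_2, screw_3, screw_4 above 0.07 m or (height (world z) of screw_1 above 0.058 m and contact force between screw_1 and the fingers above 0.3 N and contact force between screw_1 and tray below 0.01 N) or (height (world z) of screw_2 above 0.058 m and contact force between screw_2 and the fingers above 0.3 N and contact force between screw_2 and tray below 0.01 N) or (height (world z) of screw_3 above 0.058 m and contact force between screw_3 and the fingers above 0.3 N and contact force between screw_3 and tray below 0.01 N) or (height (world z) of screw_4 above 0.058 m and contact force between screw_4 and the fingers above 0.3 N and contact force between screw_4 and tray below 0.01 N)).
It fails at once if the tin, hex key, fixture block, V-block, oil bottle or micrometer is moved more than 15 mm (distance of any of screw_tin, hex_key, fixture_block, v_block, oil_bottle, micrometer from where it was at the start of the episode above 0.015 m).
It also fails if it takes over 64 s, if anything falls off the work surface, if the arm or the gripper's body presses on something with over 40 N, if the wrist force passes 120 N, or if a joint passes its speed limit or range.

## Working session

There is one attempt and no reset: what is moved stays moved. The work goes in short steps, Python scripts to look and compute and a tool call to move; the robot and the scene stay as the last step left them, time stands still between calls to the robot, and variables do not carry over. Pictures are saved under pics/ and viewed, at most 10 in all, crops included, and the job is handed in when it is done.

Besides the shell and the picture viewer there is one more tool, called after "Call:" by a JSON object that holds its "api" and its "payload", one argument or row to a line. drive_tool: Moves the arm, as the interface text tells. Shift numbers are shares of 0.02 m and turn numbers shares of 0.12 rad, none past 1 either way. Its arguments: {"type":"object","properties":{"steps":{"type":"array"},"grip_force":{"type":"number"}},"required":["steps"]}

```bash
mkdir -p pics
python3 - <<'E'
from rig import arm
import cv2,numpy as np
o=arm.get_obs();print({k:np.round(v,3) for k,v in o.items()},arm.tip_extent)
for n in("scene","side","wrist"):
    c=arm.get_calibration(n);im=arm.read_camera(n);cv2.imwrite(f"pics/{n}0.png",im[:,:,::-1]);np.save(f"pics/{n}0.npy",im)
    print(n,c["fx"],c["cx"],c["cy"],np.round(c["world_from_camera"],3).tolist())
E
```

```text
{'time_s': np.float64(0.0), 'joints': array([-0.151,  0.207,  1.543, -0.   ,  1.394, -0.15 ]), 'joint_vel': array([-0.   ,  0.001,  0.001, -0.   ,  0.001,  0.001]), 'joint_efforts': array([-0.0000e+00, -3.7088e+01, -2.8142e+01,  7.0000e-02,  3.6000e-02,
       -0.0000e+00]), 'tcp_pos': array([0.574, 0.   , 0.226]), 'ee_rot': array([-3.139, -0.   ,  1.571]), 'wrist_force': array([-0.099, -0.109, -1.295]), 'moment': array([ 0.025, -0.022,  0.022]), 'grasp_force': np.float64(0.0), 'grip_width': np.float64(0.094)} 0.022
scene 428.23995731113035 311.3119117091254 203.77107007925116 [[0.806, -0.312, 0.504, -0.203], [-0.593, -0.433, 0.679, -1.039], [0.006, -0.845, -0.534, 0.847], [0.0, 0.0, 0.0, 1.0]]
side 390.37524053820897 316.1029466433112 194.78994563129413 [[-0.98, -0.096, 0.175, 0.31], [-0.199, 0.475, -0.857, 1.016], [-0.0, -0.875, -0.485, 0.664], [0.0, 0.0, 0.0, 1.0]]
wrist 285.3155667000201 320.5102946380734 202.45282227051945 [[1.0, 0.001, -0.0, 0.576], [0.001, -0.97, -0.243, 0.071], [-0.0, 0.243, -0.97, 0.384], [0.0, 0.0, 0.0, 1.0]]
```

View pics/wrist0.png

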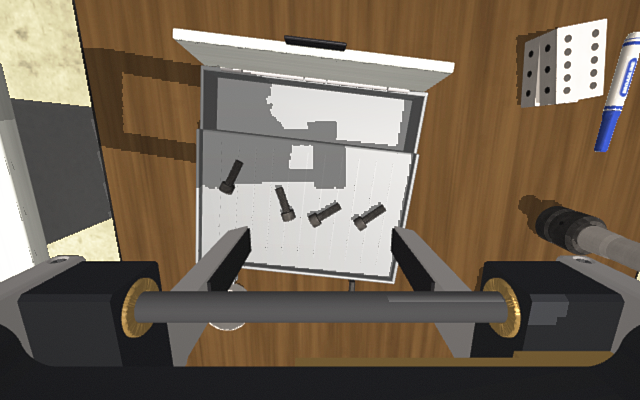

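View pics/scene0.png

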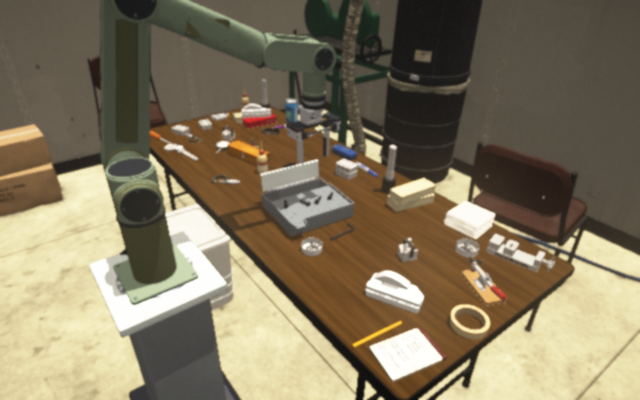

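The wrist view shows the tray, with its plate edge running (198,130) to (416,153). The screws are near (231,177), (285,203), (324,214) and (369,216), and the cover is open with its tab at (315,43). The scene view confirms the layout. I'll enlarge the wrist view to measure it.

Run:
```python
import cv2
im=cv2.imread("pics/wrist0.png")[20:300,175:460]
cv2.imwrite("pics/crop0.png",cv2.resize(im,None,fx=2.1,fy=2.1,interpolation=cv2.INTER_CUBIC))
```

```text
(no output)
```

View pics/crop0.png

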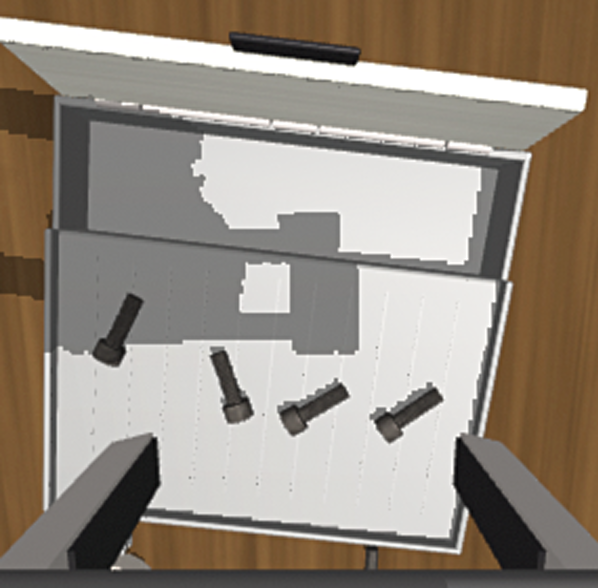

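```bash
cat > h.py <<'E'
import numpy as np
from scipy.optimize import least_squares
from rig import arm
def ray(c,uv,z):
    T=np.array(c["world_from_camera"]);d=T[:3,:3]@[(uv[0]-c["cx"])/c["fx"],(uv[1]-c["cy"])/c["fy"],1]
    return (T[:3,3]+d*(z-T[2,3])/d[2])[:2]
def R(a): return np.array([[np.cos(a),-np.sin(a)],[np.sin(a),np.cos(a)]])
E
python3 - <<'E'
from h import *
c=arm.get_calibration("wrist")
f=lambda u,v:(u/2.1+175,v/2.1+20)
P=[((511,283),.06,(.125,.048)),((45,230),.06,(-.125,.048)),((460,552),.06,(.125,-.115)),((529,155),.05,(.125,.115)),((55,97),.05,(-.125,.115))]
W=np.array([ray(c,f(*p[0]),p[1]) for p in P]);L=np.array([p[2] for p in P])
s=least_squares(lambda q:((R(q[2])@L.T).T+q[:2]-W).ravel(),[.57,.1,0])
print(s.x,np.round(s.fun*1000,1))
for n,h,t in[("A",(108,352),(135,298)),("B",(237,414),(218,352)),("C",(292,423),(345,388)),("D",(388,430),(438,391))]:
    for u in(h,t):
        w=ray(c,f(*u),.056); print(n,np.round(w,3),"tray",np.round(R(s.x[2]).T@(w-s.x[:2]),3))
np.save("tray.npy",s.x)
w=ray(c,f(295,48),.12);print("tab@z.12",w,R(s.x[2]).T@(w-s.x[:2]))
E
```

```text
[ 0.55705114  0.0108373  -0.10974842] [ 1.   0.2 -0.9  0.2  0.4 -2.1  1.1  1.1 -1.5  0.6]
A [0.466 0.006] tray [-0.09  -0.015]
A [0.483 0.036] tray [-0.077  0.017]
B [ 0.536 -0.03 ] tray [-0.016 -0.043]
B [0.527 0.006] tray [-0.03  -0.008]
C [ 0.568 -0.035] tray [ 0.016 -0.045]
C [ 0.598 -0.014] tray [ 0.043 -0.021]
D [ 0.623 -0.039] tray [ 0.071 -0.043]
D [ 0.651 -0.016] tray [ 0.096 -0.017]
tab@z.12 [0.57134557 0.1420931 ] [-0.00016778  0.13203177]
```

Call:
{"api": "drive_tool", "payload": {
  "steps": [
    [0,0,0,0,0,0.915,0.085],
    [-0.71,0.61,0.8,0,0,0,0.085],
    [-0.71,0.61,0.8,0,0,0,0.085],
    [-0.71,0.61,0.8,0,0,0,0.085],
    [-0.71,0.61,0.8,0,0,0,0.085],
    [-0.71,0.61,0.8,0,0,0,0.085],
    [0,0,0,0,0,0,0.085],
    [0,0,0,0,0,0,0.085]
  ]
}}

```text
time_s: 0.82
tcp_pos: [0.6268, -0.0775, 0.1456]
ee_rot: [-3.138, -0.001, 1.46]
wrist_force: [-0.4, 0.3, 0.4]
grip_width: 0.0444
grasp_force: 0.0
```

Call:
{"api": "drive_tool", "payload": {
  "steps": [
    [0,0,0,0,0,0,0.085],
    [0,0,0,0,0,0,0.085],
    [0,0,0,0,0,0,0.085],
    [0,0,0.88,0,0,0,0.085],
    [0,0,0.88,0,0,0,0.085],
    [0,0,0.88,0,0,0,0.085],
    [0,0,0.88,0,0,0,0.085],
    [0,0,0,0,0,0,0.085],
    [0,0,0,0,0,0,0.085]
  ]
}}

```text
time_s: 1.57
tcp_pos: [0.6271, -0.0765, 0.0768]
ee_rot: [-3.14, -0.0, 1.462]
wrist_force: [0.5, 0.9, 1.2]
grip_width: 0.0079
grasp_force: 0.0
```

Call:
{"api": "drive_tool", "payload": {
  "steps": [
    [0.45,0,0,0,0,0,0.085],
    [0.45,0,0,0,0,0,0.085],
    [0.45,0,0,0,0,0,0.085],
    [0.45,0,0,0,0,0,0.085],
    [0.45,0,0,0,0,0,0.085],
    [0.45,0,0,0,0,0,0.085],
    [0.45,0,0,0,0,0,0.085],
    [0.45,0,0,0,0,0,0.085],
    [0.45,0,0,0,0,0,0.085],
    [0.45,0,0,0,0,0,0.085]
  ]
}}

```text
time_s: 2.4
tcp_pos: [0.6378, 0.0131, 0.077]
ee_rot: [3.142, 0.0, 1.461]
wrist_force: [-0.4, 0.1, 0.5]
grip_width: 0.008
grasp_force: 0.3
```

Run:
```python
from rig import arm
import cv2
im=arm.read_camera("wrist");cv2.imwrite("pics/w1.png",im[:,:,::-1])
```

```text
(no output)
```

View pics/w1.png

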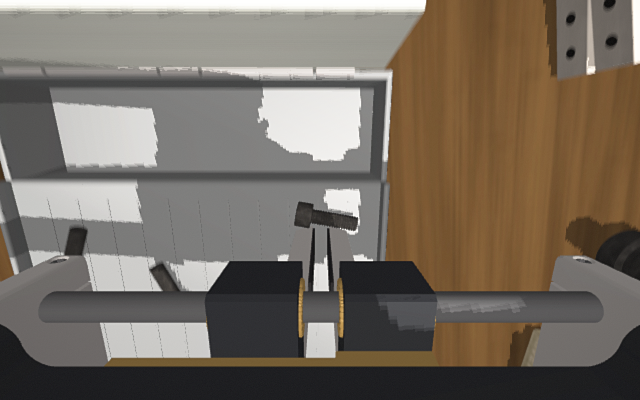

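The screw lies square across the fingertips at about (327,216), ahead of the plate edge at row 180. The sweep is working, so I'll carry on.

Call:
{"api": "drive_tool", "payload": {
  "steps": [
    [0.35,0,0,0,0,0,0.085],
    [0.35,0,0,0,0,0,0.085],
    [0.35,0,0,0,0,0,0.085],
    [0.35,0,0,0,0,0,0.085],
    [0.35,0,0,0,0,0,0.085],
    [0.35,0,0,0,0,0,0.085],
    [0.35,0,0,0,0,0,0.085],
    [0,0,0,0,0,0,0.085]
  ]
}}

```text
time_s: 3.12
tcp_pos: [0.6431, 0.0625, 0.077]
ee_rot: [3.142, -0.001, 1.462]
wrist_force: [0.7, -0.6, 0.3]
grip_width: 0.0082
grasp_force: 0.0
```

Call:
{"api": "drive_tool", "payload": {
  "steps": [
    [0,0,-0.7,0,0,0,0.085],
    [0,0,-0.8,0,0,0,0.085],
    [0,0,-0.8,0,0,0,0.085],
    [-1,-0.38,0,0,0,0,0.085],
    [-1,-0.38,0,0,0,0,0.085],
    [-1,-0.38,0,0,0,0,0.085],
    [-1,-0.38,0,0,0,0,0.085],
    [-1,-0.38,0,0,0,0,0.085],
    [-1,-0.38,0,0,0,0,0.085],
    [-1,-0.38,0,0,0,0,0.085]
  ]
}}

```text
time_s: 3.95
tcp_pos: [0.5747, -0.0739, 0.1244]
ee_rot: [3.14, 0.001, 1.461]
wrist_force: [0.7, 0.1, -1.1]
grip_width: 0.0082
grasp_force: 0.0
```

```bash
cat >> h.py <<'E'
def tcp():
    o=arm.get_obs();t=np.load("tray.npy");p=o["tcp_pos"];return np.round([*(R(t[2]).T@(p[:2]-t[:2])),p[2]],4),o["time_s"]
E
python3 -c "
from h import *;print(tcp())"
```

```text
(array([ 0.0268, -0.0823,  0.1244]), 3.95)
```

Call:
{"api": "drive_tool", "payload": {
  "steps": [
    [0,0,0,0,0,0,0.085],
    [0,0,0.77,0,0,0,0.085],
    [0,0,0.77,0,0,0,0.085],
    [0,0,0.77,0,0,0,0.085],
    [0,0,0,0,0,0,0.085],
    [0,0,0,0,0,0,0.085]
  ]
}}

```text
time_s: 4.45
tcp_pos: [0.5745, -0.0721, 0.0767]
ee_rot: [-3.14, -0.0, 1.461]
wrist_force: [0.1, -0.3, 0.0]
grip_width: 0.008
grasp_force: 0.0
```

Call:
{"api": "drive_tool", "payload": {
  "steps": [
    [0.45,0,0,0,0,0,0.085],
    [0.45,0,0,0,0,0,0.085],
    [0.45,0,0,0,0,0,0.085],
    [0.45,0,0,0,0,0,0.085],
    [0.45,0,0,0,0,0,0.085],
    [0.45,0,0,0,0,0,0.085],
    [0.45,0,0,0,0,0,0.085],
    [0.45,0,0,0,0,0,0.085],
    [0.45,0,0,0,0,0,0.085],
    [0.45,0,0,0,0,0,0.085]
  ]
}}

```text
time_s: 5.28
tcp_pos: [0.5848, 0.0179, 0.0769]
ee_rot: [3.142, 0.0, 1.461]
wrist_force: [0.1, -0.1, 0.3]
grip_width: 0.0081
grasp_force: 0.2
```

Run:
```python
from h import *
import cv2
print(tcp())
im=arm.read_camera("wrist");cv2.imwrite("pics/w2.png",im[:,:,::-1])
```

```text
(array([0.0268, 0.0101, 0.0769]), 5.2833)
```

View pics/w2.png

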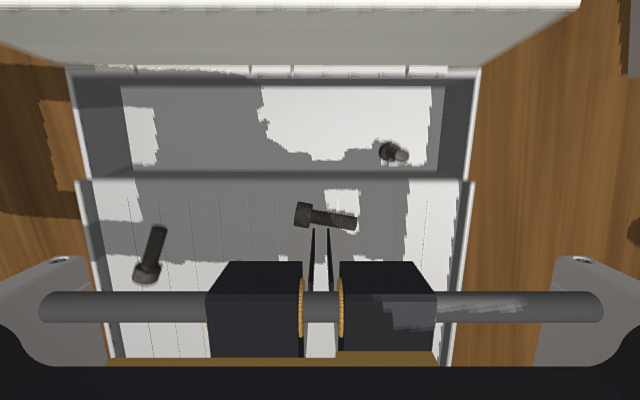

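Screw C is square across the tips at (326,216), D is in the trough at (393,152), and A is untouched at (150,255). D looks foreshortened, so it may be standing on end. I'll check that after the sweeps.

Call:
{"api": "drive_tool", "payload": {
  "steps": [
    [0.35,0,0,0,0,0,0.085],
    [0.35,0,0,0,0,0,0.085],
    [0.35,0,0,0,0,0,0.085],
    [0.35,0,0,0,0,0,0.085],
    [0.35,0,0,0,0,0,0.085],
    [0.35,0,0,0,0,0,0.085],
    [0.35,0,0,0,0,0,0.085],
    [0,0,0,0,0,0,0.085]
  ]
}}

```text
time_s: 6.0
tcp_pos: [0.5902, 0.0671, 0.0768]
ee_rot: [3.142, -0.0, 1.462]
wrist_force: [0.6, -0.3, 0.1]
grip_width: 0.0076
grasp_force: 0.0
```

Call:
{"api": "drive_tool", "payload": {
  "steps": [
    [0,0,-0.7,0,0,0,0.085],
    [0,0,-0.8,0,0,0,0.085],
    [0,0,-0.8,0,0,0,0.085],
    [-1,-0.34,0,0,0,0,0.085],
    [-1,-0.34,0,0,0,0,0.085],
    [-1,-0.34,0,0,0,0,0.085],
    [-1,-0.34,0,0,0,0,0.085],
    [-1,-0.34,0,0,0,0,0.085],
    [-1,-0.34,0,0,0,0,0.085],
    [-1,-0.34,0,0,0,0,0.085]
  ]
}}

```text
time_s: 6.83
tcp_pos: [0.5269, -0.0692, 0.123]
ee_rot: [3.141, 0.0, 1.461]
wrist_force: [0.2, 0.6, -0.5]
grip_width: 0.0078
grasp_force: 0.0
```

Call:
{"api": "drive_tool", "payload": {
  "steps": [
    [0,0,0,0,0,0,0.085],
    [0,0,0.77,0,0,0,0.085],
    [0,0,0.77,0,0,0,0.085],
    [0,0,0.77,0,0,0,0.085],
    [0,0,0,0,0,0,0.085],
    [0,0,0,0,0,0,0.085]
  ]
}}

```text
time_s: 7.33
tcp_pos: [0.5268, -0.0676, 0.0759]
ee_rot: [-3.139, -0.001, 1.461]
wrist_force: [-0.7, 0.3, -0.3]
grip_width: 0.0078
grasp_force: 0.0
```

Call:
{"api": "drive_tool", "payload": {
  "steps": [
    [0.45,0,0,0,0,0,0.085],
    [0.45,0,0,0,0,0,0.085],
    [0.45,0,0,0,0,0,0.085],
    [0.45,0,0,0,0,0,0.085],
    [0.45,0,0,0,0,0,0.085],
    [0.45,0,0,0,0,0,0.085],
    [0.45,0,0,0,0,0,0.085],
    [0.45,0,0,0,0,0,0.085],
    [0.45,0,0,0,0,0,0.085]
  ]
}}

```text
time_s: 8.08
tcp_pos: [0.5364, 0.0133, 0.0766]
ee_rot: [-3.142, -0.0, 1.461]
wrist_force: [-0.2, -0.9, 0.7]
grip_width: 0.0081
grasp_force: 0.1
```

Run:
```python
from h import *
import cv2
print(tcp())
im=arm.read_camera("wrist");cv2.imwrite("pics/w3.png",im[:,:,::-1])
```

```text
(array([-0.0208,  0.0002,  0.0766]), 8.0833)
```

View pics/w3.png

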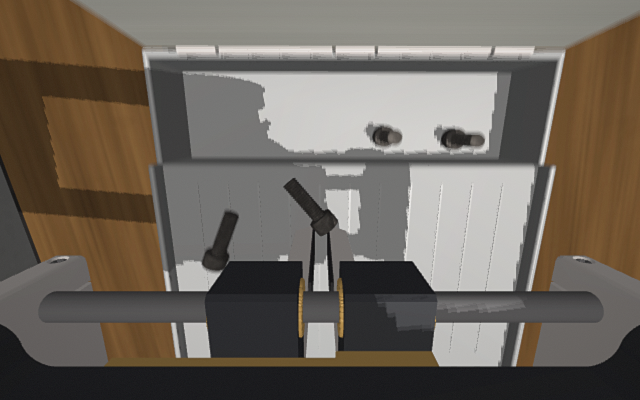

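B's head rests on the tips at (322,222) with its tail up-left at (290,183). C is at (385,135) and D at (463,140), both in the trough, and A is still at (222,240). I'll finish the sweep drifting slightly left to stay under B's centre.

Call:
{"api": "drive_tool", "payload": {
  "steps": [
    [0.35,-0.05,0,0,0,0,0.085],
    [0.35,-0.05,0,0,0,0,0.085],
    [0.35,-0.05,0,0,0,0,0.085],
    [0.35,-0.05,0,0,0,0,0.085],
    [0.35,0,0,0,0,0,0.085],
    [0.35,0,0,0,0,0,0.085],
    [0.35,0,0,0,0,0,0.085],
    [0.35,0,0,0,0,0,0.085],
    [0.2,0,0,0,0,0,0.085],
    [0,0,0,0,0,0,0.085]
  ]
}}

```text
time_s: 8.97
tcp_pos: [0.5389, 0.0733, 0.0766]
ee_rot: [-3.142, -0.0, 1.462]
wrist_force: [-0.2, 0.1, -1.0]
grip_width: 0.0078
grasp_force: 0.0
```

Call:
{"api": "drive_tool", "payload": {
  "steps": [
    [0,0,-0.8,0,0,0,0.085],
    [0,0,-1,0,0,0,0.085],
    [-0.5,0,-1,0,0,0,0.085],
    [-0.5,0,-1,0,0,0,0.085],
    [-0.5,0,-1,0,0,0,0.085],
    [0,0,0,0,0,0,0.085],
    [0,0,0,0,0,0,0.085]
  ]
}}

```text
time_s: 9.55
tcp_pos: [0.5366, 0.0422, 0.1737]
ee_rot: [3.139, -0.0, 1.46]
wrist_force: [0.1, 1.4, 0.0]
grip_width: 0.0078
grasp_force: 0.0
```

Run:
```python
from h import *
import cv2
print(tcp())
im=arm.read_camera("wrist");s=arm.read_camera("side")
np.save("side.npy",s)
cv2.imwrite("pics/w4.png",np.vstack([im[:290],cv2.resize(s[80:280,150:470],(640,400))[:310]])[:,:,::-1])
```

```text
(array([-0.0238,  0.0289,  0.1737]), 9.55)
```

View pics/w4.png

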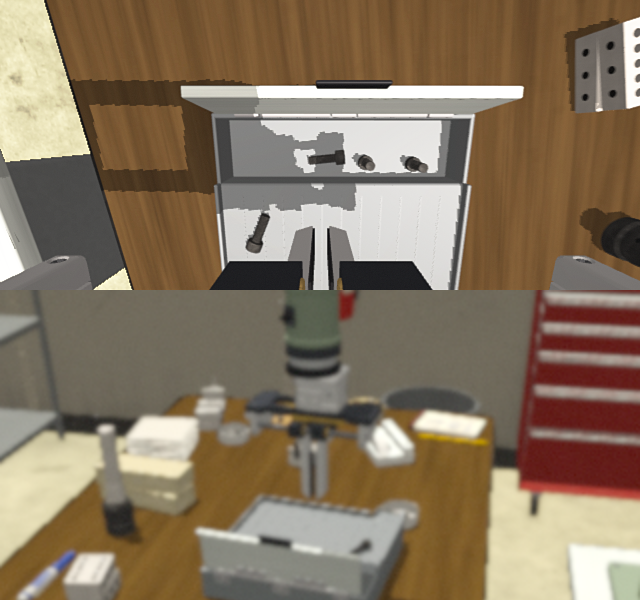

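B lies flat in the trough at (325,157), with C at (366,162) and D at (415,164) beside it leaning low. A stays on the plate at (258,232), and the cover still stands open with its tab at (354,84). Before going behind the cover I'll check where the oil bottle is and how far the cover is open.

Run:
```python
from h import *
t=np.load("tray.npy")
f=lambda w:np.round(R(t[2]).T@(w-t[:2]),3)
c=arm.get_calibration("scene")
print("bottle?",f(ray(c,(262,160),.07)),f(ray(c,(264,168),.0)),"mic",f(ray(c,(225,180),0)))
c=arm.get_calibration("wrist")
for th in (1.65,1.75,1.85,1.95,2.05):
    # outer tab end vs pixel (354,81)
    print(th,.1145-.082*np.cos(th),f(ray(c,(354,82),.0535+.082*np.sin(th))))
```

```text
bottle? [-0.028  0.321] [0.003 0.378] mic [-0.178  0.36 ]
1.65 0.12098791288215219 [-0.003  0.13 ]
1.75 0.12911617656325836 [-0.003  0.13 ]
1.85 0.13709840023961006 [-0.003  0.13 ]
1.95 0.14485482817080553 [-0.003  0.131]
2.05 0.15230796069289046 [-0.002  0.131]
```

Call:
{"api": "drive_tool", "payload": {
  "steps": [
    [0,0,-1,0,0,0,0],
    [0.95,0.15,0,0,0,0,0],
    [0.95,0.15,0,0,0,0,0],
    [0.95,0.15,0,0,0,0,0],
    [0.95,0.15,0,0,0,0,0],
    [0.95,0.15,0,0,0,0,0],
    [0.95,0.15,0,0,0,0,0],
    [0.95,0.15,0,0,0,0,0],
    [0,0,0,0,0,0,0],
    [0,0,0,0,0,0,0]
  ]
}}

```text
time_s: 10.48
tcp_pos: [0.5698, 0.1733, 0.1904]
ee_rot: [-3.138, 0.001, 1.463]
wrist_force: [-0.4, -0.0, 0.2]
grip_width: 0.0004
grasp_force: 0.0
```

Call:
{"api": "drive_tool", "payload": {
  "steps": [
    [0,0,0.9,0,0,0,0],
    [0,0,0.9,0,0,0,0],
    [0,0,0.9,0,0,0,0],
    [0,0,0,0,0,0,0],
    [0,0,0,0,0,0,0]
  ]
}}

```text
time_s: 10.9
tcp_pos: [0.5693, 0.1714, 0.1368]
ee_rot: [-3.137, 0.001, 1.46]
wrist_force: [0.2, 0.1, -0.6]
grip_width: 0.0009
grasp_force: 0.0
```

```bash
python3 -c "
from h import *;print(tcp())"
```

```text
(array([-0.0054,  0.161 ,  0.1368]), 10.9)
```

Call:
{"api": "drive_tool", "payload": {
  "steps": [
    [-0.455,0,0,0,0,0,0],
    [-0.455,0,0,0,0,0,0],
    [-0.455,0,0,0,0,0,0],
    [-0.455,0,0,0,0,0,0],
    [-0.455,0,0,0,0,0,0],
    [-0.455,0,0,0,0,0,0],
    [-0.455,0,0,0,0,0,0],
    [-0.455,0,0,0,0,0,0],
    [-0.455,0,0,0,0,0,0],
    [-0.455,0,0,0,0,0,0]
  ]
}}

```text
time_s: 11.73
tcp_pos: [0.5609, 0.081, 0.1386]
ee_rot: [-3.141, 0.0, 1.461]
wrist_force: [-0.4, 0.6, -0.0]
grip_width: 0.0001
grasp_force: 0.0
```

Call:
{"api": "drive_tool", "payload": {
  "steps": [
    [-0.4,0,0.3,0,0,0,0],
    [-0.3,0,0.35,0,0,0,0],
    [-0.2,0,0.35,0,0,0,0],
    [-0.1,0,0.35,0,0,0,0],
    [-0.1,0,0.35,0,0,0,0],
    [0,0,0.3,0,0,0,0],
    [0,0,0.3,0,0,0,0],
    [0,0,0,0,0,0,0]
  ]
}}

```text
time_s: 12.4
tcp_pos: [0.5574, 0.0605, 0.0907]
ee_rot: [-3.138, 0.0, 1.461]
wrist_force: [-0.5, 0.5, 0.5]
grip_width: 0.0004
grasp_force: 0.0
```

Run:
```python
from h import *
import cv2
print(tcp(),arm.get_obs()["wrist_force"])
im=arm.read_camera("wrist");s=arm.read_camera("side")
cv2.imwrite("pics/w5.png",np.vstack([im[:290],cv2.resize(s[80:280,150:470],(640,400))[90:]])[:,:,::-1])
```

```text
(array([-0.0051,  0.0494,  0.0907]), 12.4) [-0.46292082  0.52329428  0.45810604]
```

View pics/w5.png

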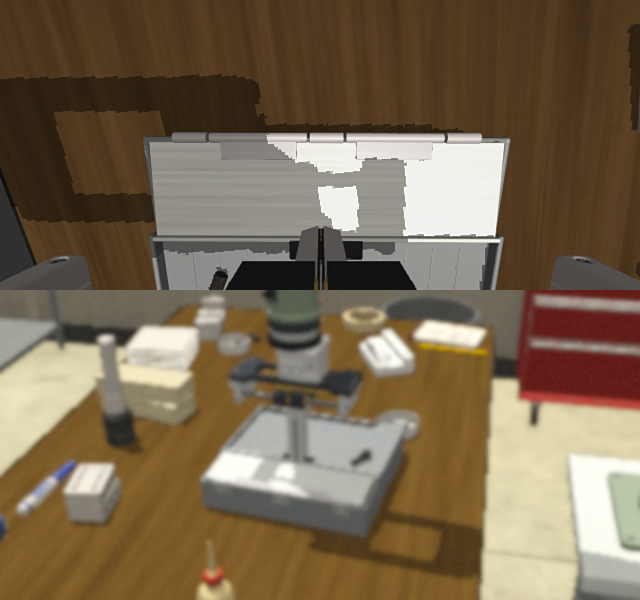

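The cover is almost shut: its lip is at row 238, with the fingertips on the edge beside the tab. A is still on the plate at (218,278). Next is a gentle press down.

Call:
{"api": "drive_tool", "payload": {
  "steps": [
    [0,0,0.15,0,0,0,0],
    [0,0,0.15,0,0,0,0],
    [0,0,0.1,0,0,0,0],
    [0,0,0,0,0,0,0],
    [0,0,0,0,0,0,0]
  ]
}}

```text
time_s: 12.92
tcp_pos: [0.5586, 0.0602, 0.0845]
ee_rot: [-3.141, -0.0, 1.461]
wrist_force: [0.0, 0.1, 0.4]
grip_width: 0.001
grasp_force: 0.0
```

Call:
{"api": "drive_tool", "payload": {
  "steps": [
    [0,0,0.1,0,0,0,0],
    [0,0,0.1,0,0,0,0],
    [0,0,0.1,0,0,0,0],
    [0,0,0,0,0,0,0],
    [0,0,0,0,0,0,0]
  ]
}}

```text
time_s: 13.33
tcp_pos: [0.5594, 0.0601, 0.0826]
ee_rot: [3.141, 0.0, 1.461]
wrist_force: [-7.9, -0.4, 20.5]
grip_width: 0.0005
grasp_force: 10.3
```

It stopped firmly with the tips at 60.6 mm, which is the lip height when shut. I'll lift clear and check.

Call:
{"api": "drive_tool", "payload": {
  "steps": [
    [0,0,-0.6,0,0,0,0],
    [0,0,-1,0,0,0,0],
    [-0.4,0,-1,0,0,0,0],
    [-0.5,0,-1,0,0,0,0],
    [-0.5,0,-1,0,0,0,0],
    [-0.5,0,-1,0,0,0,0],
    [0,0,0,0,0,0,0],
    [0,0,0,0,0,0,0],
    [0,0,0,0,0,0,0]
  ]
}}

```text
time_s: 14.08
tcp_pos: [0.5538, 0.0228, 0.1895]
ee_rot: [-3.14, -0.0, 1.461]
wrist_force: [0.1, 0.3, 0.7]
grip_width: 0.0005
grasp_force: 0.0
```

Run:
```python
from h import *
import cv2
c=arm.get_calibration("wrist");t=np.load("tray.npy");T=np.linalg.inv(c["world_from_camera"])
im=arm.read_camera("wrist")[:,:,::-1].copy();s=arm.read_camera("side")[:,:,::-1]
for th,col in((0,(0,0,255)),(.15,(0,255,0))):
    for x in(-.118,.118):
        y=.1145-.07*np.cos(th)+.006*np.sin(th);z=.0545+.07*np.sin(th)+.006*np.cos(th)
        w=np.append(R(t[2])@[x,y]+t[:2],z);p=T[:3,:3]@w+T[:3,3]
        u=(c["fx"]*p[0]/p[2]+c["cx"],c["fy"]*p[1]/p[2]+c["cy"]);print(th,np.round(u,1))
        cv2.circle(im,(int(u[0]),int(u[1])),1,col,-1)
cv2.imwrite("pics/w6.png",np.vstack([im[:290],cv2.resize(s[120:280,190:430],(640,427))[:310]]))
```

```text
0 [206.5 169.5]
0 [441.1 169.6]
0.15 [202.2 169.2]
0.15 [445.7 169.3]
```

View pics/w6.png

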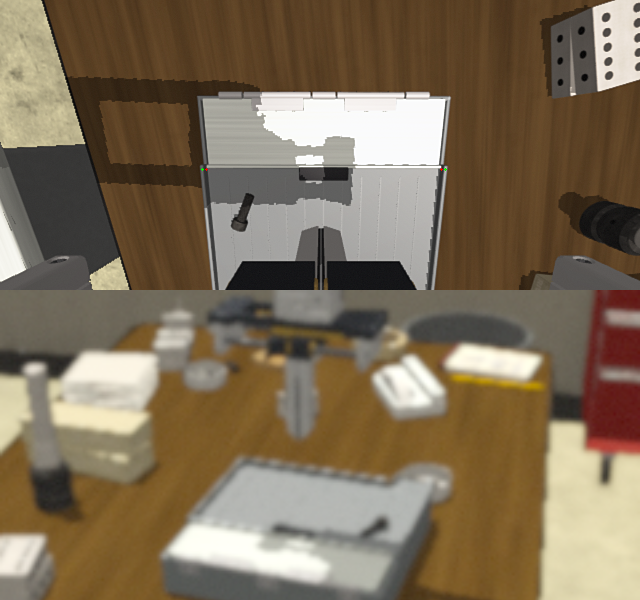

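The cover lies flat over the trough: its lip at row 167 runs between the tray walls where the shut position projects. A is on the plate at (243,212), and the arm is clear. Handing in.

```bash
python3 -c "
from rig import arm;print(arm.close_job())"
```

```text
the job is handed in; nothing more can be done
None
```

Three screws were swept into the trough, the fourth left on the plate and the cover pressed fully shut; the job was handed in at about 14 s, but the hand-in gave no verdict, so the result rests on the last camera views and the cover's firm stop at its shut height.

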